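# Hang a parts ledge on a slotted bench stand

### The arm

A 6-joint arm with a two-finger parallel gripper is mounted at the origin on a cart in front of the work surface, level with it; the furniture and walls round the work are solid. World frame = base frame: x ahead of the robot, y to its left, z up, the work surface at z = 0. Lengths are in mm, angles in rad, forces in N, time in s.
With the tool pointing down it reaches from about 275 to 1000 mm from the base axis. Payload 8.4 kg.
Tool frame: the origin (TCP) lies between the finger pads; the fingertips stand 17 mm ahead of it and the grasp point (between the pads) lies 2 mm behind it (r.tcp_to_tips is the distance from the TCP to the fingertips, in mm); z points along the fingers, y is the line along which they close (so a half turn about z gives the same grasp; the last joint's range is limited). The gripper opens to 85 mm and grips with 20 to 120 N. Pads are 22 mm wide; open, the fingers measure 114 mm over their backs; the gripper's body (76 mm by 85 mm) begins 54 mm behind the grasp point. The pads swing forward as they close: fully open they stand 13 mm farther back than shut.
Start: joints at [-1.237, 0.353, 1.633, -0, 1.155, -0.002], TCP at [205.951, -590.095, 227.981] pointing down, gripper open.
Joint ranges: [-2.63, 2.63], [-0.92, 2.1], [0.06, 2.66], [-1.3, 4.44], [0, 2.69], [-3.02, 3.02]. Speed limits (rad/s): [2.22, 2.22, 2.79, 3.14, 3.14, 3.14].

### API

Orientations are given as [roll, pitch, yaw] about the fixed x, y, z axes, in that order (R = Rz(yaw) Ry(pitch) Rx(roll)).
In Python, from rig import r gives the robot as it stands. The module is installed in compiled form; this text tells all that it offers.
- The arm moves only by the tool apply_moves, never from a script. Its argument "series" is text: rows parted by semicolons, each of 7 numbers parted by spaces: the shift along the tool's x, y, z in cm, then the turn, a rotation vector about the tool's x, y, z in rad, then the gripper's target within -1 to 1 (shut at 1, half-way at 0, fully open at -1). In form: tx ty tz rx ry rz fingers; .... A call has exactly 10 rows; each row shifts and turns the commanded pose from where the row before left it, along the tool's axes as they then stand; what a row does not reach is not made up. A row lasts 1/12 s, in which the tool goes at most 41.7 mm and 7.16 degrees, less where a joint would pass 70% of its speed; a pose out of reach is approached as far as the arm can. A call with a gripper value outside its range is refused whole. The fingers move at their own pace and stop on an object; "squeeze" is the grip in N (left out, the last holds). Time passes only in rows, so rows that do not move let the fingers close, or fill a call up. It gives the time, the measured TCP pose, the force and the opening at its end, in the units of the state.
- r.sense(): the state, without advancing time (a new reading comes with each control period).
- r.grab_frame(name): name is "scene" or "top" or "wrist"; returns the picture (400x640x3 uint8, blue, green, red); there is no depth.
- r.camera_info(name): a dict with "K" (3x3 intrinsics, pixels), "extrinsics" (4x4, takes a point from camera to world coordinates). Camera axes: x right, y down, z forward; pixel columns grow to the right and rows downward; lengths in mm; the calibration is good to about 2 mm. A picture is of the moment at which its call begins: read the wrist's pose just before it. camera_info takes no time and is no camera call; for the wrist camera it gives the pose at the moment of the call.
- r.sign_off(): hands the job in, once; it reports no verdict.
The state is a dict: "clock": time; "qpos": joint angles; "qvel": joint speeds; "joint_efforts": joint torques, N m; "eef_pos": TCP position; "tcp_rot": TCP orientation; "contact_force": force on the tool from outside, world axes, zero at the start; "wrist_torque": the same for the moment, N m; "opening": opening from 0.0 (shut) to 1.0 (fully open).
Only numpy, scipy, OpenCV 4.12 (cv2) and the standard library are available. Lean on these libraries where they do the work, as an engineer would, in place of code of your own. Each camera call takes 0.05 s, during which the arm holds its last target. There are 200 camera calls.

### The job

Hang the blue parts ledge on the slotted bench stand: take it by its orange handle, hook its two claws through the top slots of the two uprights, then press it down until it is fully home and the red spring catch has snapped out over it, so that it is locked. Feel for the slots and press gently, never forcing the ledge against the stand, and leave everything else where it is; let go at the end.

Things in the scene. Friction and masses are not known exactly. Their poses are not given: they have to be found in the camera images.
- ledge: Loose blue metal ledge, 0.2 to 0.35 kg, standing on its deck. Origin: under the deck, 50 mm in front of its back face; x to the back (claw side), y left, z up. Deck x -38 to 46, y -65 to 65, 4 thick, 12 high rim. Back plate x 46 to 50, y -65 to 65, z 0 to 78. A 6 thick rib at y 0 joins deck, plate and handle.
- handle (a point): Centre of the ledge's orange upright handle block: 26 long in the ledge's x, 14 thick in y (grip it across y), 44 high; in the ledge's frame at x 20, y 0, z 106.
- claws (a point): Midway between the two claw ends, at the height of the necks' underside (ledge frame x 61.5, z 58). Steel claws at y -50 and +50, each 5 wide: a neck, z 58 to 68, runs from the back face (x 50) to x 61.5; at its end a tongue (x 55.5 to 61.5) hangs down to z 44. They stand 11.5 out from the back face.
- tooth (a point): Lower rear edge of the steel tooth on the middle of the ledge's back (ledge frame x 50 to 56, y -11 to 11, z 56 to 60), over which the catch locks.
- stand: Fixed bench stand. Origin on the bench, below the front face of the uprights, midway between them; x to its back (the ledge hangs on the -x side, its axes along the stand's), y left, z up. Base x -50 to 48, y -90 to 90, 12 high. Two hollow aluminium uprights at y -50 and +50, 30 wide, front wall x 0 to 4, top z 186 (nominal), three slots each.
- slots (a point): Middle between the lower edges of the two top slots at the NOMINAL height (stand z 138, x 0). Slots at y -50 and +50, 12 wide, 28 high (lower rows 45 and 90 below). The uprights, with slots, tops and catch, are clamped up to 18 mm higher or lower than nominal, different each time and not in any measured pose: find them by feel or sight (tops are 48 above this edge).
- home (a point): Where the ledge's origin comes when it is home, at NOMINAL height (stand x -50, z 80; really up to 18 higher or lower). Claws go into the slots with the origin 14 to 18 above true home, until the back face meets the uprights; then straight down, till the necks rest on the slots' lower edges, tongues behind the wall with 1.5 play. Over 40 N between ledge and stand is forcing.
- catch (a joint): Red spring catch between the uprights (m; 0 = fully out, to 0.008). The tooth pushes it back in the last 12 mm of the ledge's way down, which takes about 5 to 12 N; 0.8 mm before home it snaps out over the tooth, from about 0.0045 to 0. Also 0 before the ledge has reached it. At the bottom the resistance rises sharply.
- pin (a joint): Yellow seat pin, 5 mm thick, upright under the catch (m; 0 = up, free). The ledge's tooth pushes it down over the last 3 mm, against about 1 N: 0.003 at home, 0.002 or more once locked. Pin down with the catch back at 0 means locked.
- drive_case: black external drive case, a flat box 63 x 112 x 24; origin under its centre (bystander)
- screw_dish: round steel dish of screws, 85 across, 18 high; origin under its centre (bystander)
- flux_tub: small yellow tub with black lid, 47 across, 29 high; origin under its centre (bystander)
- solvent_bottle: white bottle with a grey cap, 65 across, 124 high; origin under its centre (bystander)

How it is judged:
By the outcome, as a careful person would: the job done as asked, in the order asked, and still so for the second after the job is handed in, with the robot touching nothing.
It also fails if it takes over 46 s, if anything falls off the work surface, if the arm or the gripper's body presses on something with over 40 N, if the wrist force passes 120 N, or if a joint passes its speed limit or range.

## Working session

There is one attempt and no reset: what is moved stays moved. The work goes in short steps, Python scripts to look and compute and a tool call to move; the robot and the scene stay as the last step left them, time stands still between calls to the robot, and variables do not carry over. Pictures are saved under pics/ and viewed, on a budget of 10 in all, crops included, one or two more only if the job needs it, and the job is handed in when it is done.

Besides the shell and the picture viewer there is one more tool, called after "Emit:" as a command line: name --argument value ..., lists and objects as JSON in quotes. apply_moves: Moves the arm, as the interface text tells. Its arguments: {"type":"object","properties":{"series":{"type":"string"},"squeeze":{"type":"number"}},"required":["series"]}

```bash
mkdir -p pics
cat > h.py <<'E'
import numpy as np, cv2
from rig import r
def ray(cam,u,v):
    c=r.camera_info(cam);K=np.array(c["K"]);E=np.array(c["extrinsics"])
    d=E[:3,:3]@np.linalg.inv(K)@[u,v,1]; return E[:3,3],d
def atz(cam,u,v,z):
    o,d=ray(cam,u,v); return o+d*(z-o[2])/d[2]
def proj(cam,P):
    c=r.camera_info(cam);K=np.array(c["K"]);E=np.array(c["extrinsics"])
    p=np.linalg.inv(E)@np.append(P,1); q=K@p[:3]; return q[:2]/q[2]
def tri(obs):
    A=np.zeros((3,3));b=np.zeros(3)
    for cam,u,v in obs:
        o,d=ray(cam,u,v);d=d/np.linalg.norm(d);M=np.eye(3)-np.outer(d,d);A+=M;b+=M@o
    X=np.linalg.solve(A,b); return X,[proj(c,X)-[u,v] for c,u,v in obs]
E
python3 - <<'E'
from h import *
np.set_printoptions(precision=3,suppress=True)
for n in("scene","top","wrist"):
    cv2.imwrite(f"pics/{n}0.png",r.grab_frame(n)); c=r.camera_info(n); print(n,np.array(c["K"]).tolist(),np.array(c["extrinsics"]))
print(r.sense())
E
```

```text
scene [[400.96688693384357, 0.0, 324.9541967586403], [0.0, 400.96688693384357, 189.7439038954902], [0.0, 0.0, 1.0]] [[ -0.876  -0.258   0.408 183.421]
 [ -0.482   0.47   -0.739 478.817]
 [ -0.001  -0.844  -0.536 606.629]
 [  0.      0.      0.      1.   ]]
top [[436.29575504832866, 0.0, 314.1755922384799], [0.0, 436.29575504832866, 207.5806635448573], [0.0, 0.0, 1.0]] [[   0.01    -0.997    0.077  476.576]
 [  -1.      -0.009    0.013 -212.455]
 [  -0.013   -0.077   -0.997 1182.125]
 [   0.       0.       0.       1.   ]]
wrist [[356.9238581030033, 0.0, 321.19359798946203], [0.0, 356.9238581030033, 198.289970159468], [0.0, 0.0, 1.0]] [[   0.33    -0.894   -0.304  284.142]
 [  -0.944   -0.313   -0.106 -562.554]
 [  -0.       0.322   -0.947  372.824]
 [   0.       0.       0.       1.   ]]
{'clock': 0.15, 'qpos': array([-1.237,  0.353,  1.634,  0.   ,  1.155, -0.002]), 'qvel': array([ 0.001, -0.003, -0.002,  0.   , -0.001, -0.   ]), 'joint_efforts': array([  0.002, -60.564, -34.234,   0.   ,   0.006,   0.   ]), 'eef_pos': array([ 205.83 , -589.755,  227.434]), 'tcp_rot': array([-3.141, -0.   ,  0.336]), 'contact_force': array([ 0.191,  0.06 , -0.452]), 'wrist_torque': array([-0.063,  0.038,  0.019]), 'opening': 1.0005727162910143}
```

View pics/top0.png

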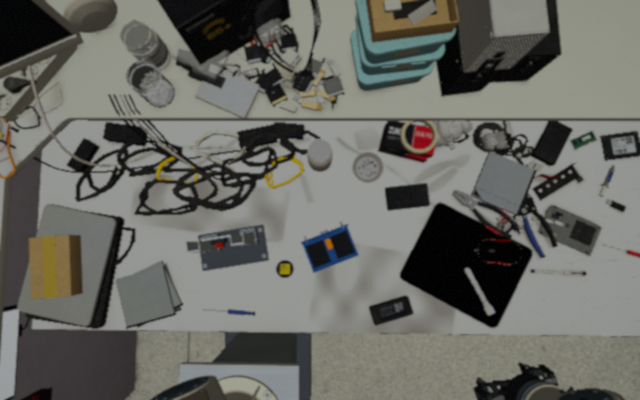

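View pics/scene0.png

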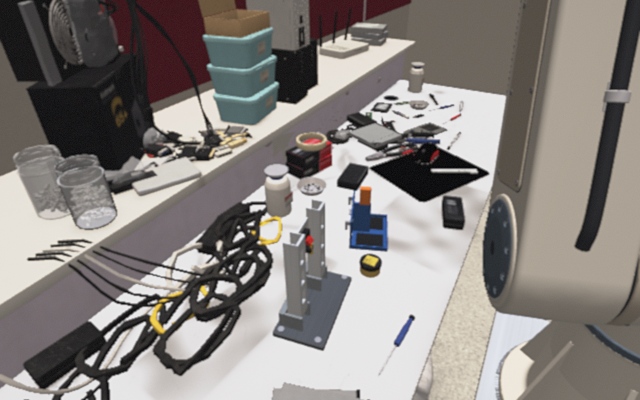

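Run:
```python
import cv2,numpy as np
a=cv2.imread("pics/top0.png"); b=cv2.imread("pics/scene0.png")
A=cv2.resize(a[215:280,180:380],None,fx=4,fy=4,interpolation=cv2.INTER_CUBIC)
B=cv2.resize(b[175:355,260:400],None,fx=3.2,fy=3.2,interpolation=cv2.INTER_CUBIC)
cv2.imwrite("pics/cropA.png",A); cv2.imwrite("pics/cropB.png",B); print(A.shape,B.shape)
```

```text
(260, 800, 3) (576, 448, 3)
```

View pics/cropA.png

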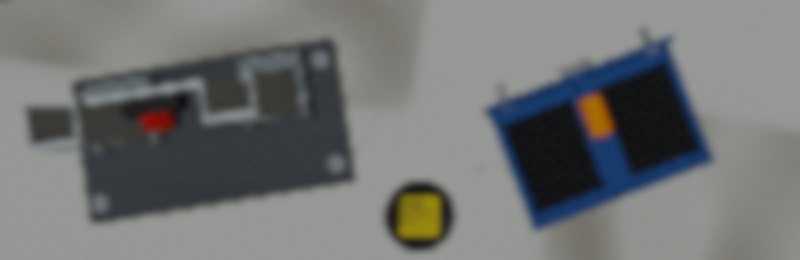

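View pics/cropB.png

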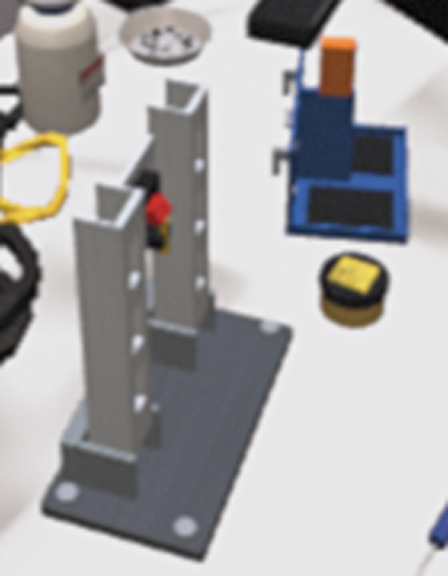

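Top view: the stand's base corners are at crop (75,82), (333,40), (352,180) and (93,220), front facing the robot. The ledge's plate top runs (487,108)–(672,40), with its handle near (597,115). The scene view shows the upright tops, the red catch and the claws facing away from the robot. Next I fit both poses.

```bash
cat > fit.py <<'E'
from h import *
from scipy.optimize import least_squares
np.set_printoptions(precision=3,suppress=True)
CI={n:(np.array(r.camera_info(n)["K"]),np.linalg.inv(np.array(r.camera_info(n)["extrinsics"]))) for n in("top","scene")}
def pj(n,P):
    K,E=CI[n];q=K@(E@np.append(P,1))[:3];return q[:2]/q[2]
T=lambda u,v:("top",180+u/4,215+v/4)
S=lambda u,v:("scene",260+u/3.2,175+v/3.2)
def W(p,P): c,s=np.cos(p[2]),np.sin(p[2]);return np.array([p[0]+c*P[0]-s*P[1],p[1]+s*P[0]+c*P[1],P[2]])
st=[((48,90,12),T(75,82),0),((48,-90,12),T(333,40),0),((-50,-90,12),T(352,180),0),((-50,90,12),T(93,220),0),
((-50,90,0),S(203,558),0),((-50,-90,12),S(292,328),0),((48,90,0),S(43,512),0),
((0,50,186),T(50,145),1),((0,-50,186),T(229,122),1),((0,50,186),S(132,208),1),((0,-50,186),S(197,103),1)]
def fs(p): return np.concatenate([pj(o[0],W(p,np.array(P)+[0,0,p[3]*k]))-o[1:] for P,o,k in st])
s=least_squares(fs,[480,0,.15,0],loss="soft_l1");print("stand",s.x);print(fs(s.x).reshape(-1,2))
le=[((50,65,78),T(487,108)),((50,-65,78),T(672,40)),((-38,65,12),T(535,228)),((-38,-65,12),T(712,160)),((20,0,128),T(595,112)),
((-38,65,0),S(407,240)),((50,65,0),S(290,233)),((-38,-65,12),S(405,128)),((20,0,128),S(338,42))]
def fl(p): return np.concatenate([pj(o[0],W(p,np.array(P)))-o[1:] for P,o in le])
l=least_squares(fl,[400,-230,.3],loss="soft_l1");print("ledge",l.x);print(fl(l.x).reshape(-1,2))
print("handle",W(l.x,(20,0,106)),"home",W(s.x,(-50,0,80+s.x[3])))
for n,uv in(("drive",(390,309)),("tub",(285,268)),("dish",(368,166)),("bottle",(319,153))): print(n,atz("top",*uv,15)[:2])
E
python3 fit.py
```

```text
stand [459.797  20.168   0.168  16.465]
[[-1.58  -1.078]
 [ 0.083 -1.117]
 [ 0.756  0.142]
 [-1.094  0.749]
 [-0.086  2.411]
 [ 1.079 -1.557]
 [-1.648  1.002]
 [ 1.407  0.176]
 [ 0.688 -1.088]
 [ 0.122  0.427]
 [ 1.122 -1.147]]
ledge [ 453.327 -242.531    0.384]
[[-1.42  -0.231]
 [ 0.195 -2.084]
 [-0.302  0.644]
 [ 0.857 -0.309]
 [ 0.332  0.515]
 [ 0.364  1.486]
 [-1.798  0.662]
 [ 0.76  -1.191]
 [ 0.282 -1.114]]
handle [ 471.868 -235.031  106.   ] home [410.497  11.832  96.465]
drive [ 301.335 -398.874]
tub [ 405.345 -120.85 ]
dish [ 680.935 -340.911]
bottle [ 715.488 -208.34 ]
```

Emit:
apply_moves --series "0.83 -0.56 0 0 0 -0.048 -1; 1.66 -1.11 0 0 0 0 -1; 2.5 -1.67 0 0 0 0 -1; 3 -2 0 0 0 0 -1; 3 -2 0 0 0 0 -1; 3 -2 0 0 0 0 -1; 3 -2 0 0 0 0 -1; 3 -2 0 0 0 0 -1; 3 -2 0 0 0 0 -1; 3 -2 0 0 0 0 -1" --squeeze 80

```text
clock: 0.98
eef_pos: [382.9, -330.6, 227.9]
tcp_rot: [-3.141, 0.0, 0.384]
contact_force: [0.6, -0.9, -0.6]
opening: 1.0
```

Emit:
apply_moves --series "3 -2 0 0 0 0 -1; 2.5 -1.7 0 0 0 0 -1; 2 -1.4 0 0 0 0 -1; 1.6 -1.1 0 0 0 0 -1; 1 -0.7 0 0 0 0 -1; 0.7 -0.5 0 0 0 0 -1; 0 0 0 0 0 0 -1; 0 0 0 0 0 0 -1; 0 0 0 0 0 0 -1; 0 0 0 0 0 0 -1"

```text
clock: 1.82
eef_pos: [454.3, -224.0, 227.9]
tcp_rot: [3.142, 0.0, 0.383]
contact_force: [0.6, 0.4, -0.9]
opening: 0.998
```

Run:
```python
from h import *
s=r.sense();c=r.camera_info("wrist");im=r.grab_frame("wrist")
np.savez("w1.npz",K=c["K"],E=c["extrinsics"],p=s["eef_pos"],a=s["tcp_rot"]);cv2.imwrite("pics/w1.png",im);print(s["clock"],s["eef_pos"],s["tcp_rot"])
cv2.imwrite("pics/w1b.png",cv2.resize(im,(800,500),interpolation=cv2.INTER_CUBIC))
```

```text
1.8167 [ 454.34313527 -224.02671207  227.93067252] [3.14155343e+00 2.75937288e-04 3.82685915e-01]
```

View pics/w1b.png

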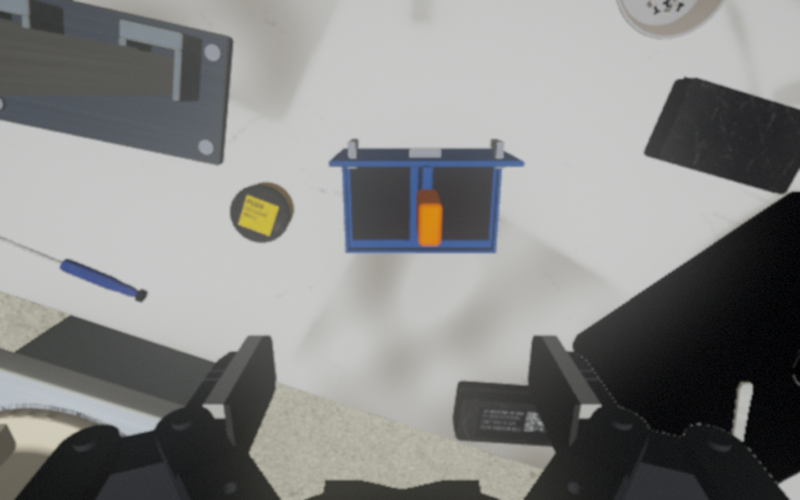

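Wrist view (scaled by 1.25): the handle top face spans (418,203)–(441,245), the plate's top edge runs (331,163)–(523,162), and the front rim corners are (347,252) and (496,252). The stand base's near corners are at (231,38) and (222,163).

```bash
cat > fit2.py <<'E'
from h import *
from scipy.optimize import least_squares
np.set_printoptions(precision=3,suppress=True)
d=np.load("w1.npz");K=d["K"];E=np.linalg.inv(d["E"])
def pj(P): q=K@(E@np.append(P,1))[:3];return q[:2]/q[2]
def W(p,P): c,s=np.cos(p[2]),np.sin(p[2]);return np.array([p[0]+c*P[0]-s*P[1],p[1]+s*P[0]+c*P[1],P[2]])
le=[((48,65,78),(331,163)),((48,-65,78),(523,162.5)),((-38,65,12),(346,252)),((-38,-65,12),(497,252)),
((33,7,128),(418,203)),((33,-7,128),(441,203)),((7,7,128),(418.5,245)),((7,-7,128),(441.5,245))]
f=lambda p:np.concatenate([pj(W(p,P))-np.array(u)/1.25 for P,u in le])
l=least_squares(f,[453,-242,.38]);print("ledge",l.x);print(f(l.x).reshape(-1,2));print("handle",W(l.x,(20,0,106)))
o=np.array(d["E"])
for u in((231,38),(222,163)):
    v=o[:3,:3]@np.linalg.inv(K)@[u[0]/1.25,u[1]/1.25,1];print(o[:3,3]+v*(12-o[2,3])/v[2])
sp=[459.8,20.2,.168];print([W(sp,P) for P in((48,-90,12),(-50,-90,12))])
a=d["p"];y=.3827;D=W(l.x,(20,0,106))[:2]-a[:2]
print("tool dx dy",D@[np.cos(y),np.sin(y)],D@[np.sin(y),-np.cos(y)])
E
python3 fit2.py
```

```text
ledge [ 454.626 -241.973    0.388]
[[-2.996  0.001]
 [ 1.82  -0.344]
 [-0.707  0.8  ]
 [-0.39   0.245]
 [ 0.148 -0.697]
 [ 1.704 -0.79 ]
 [-0.521  0.832]
 [ 0.388  0.743]]
handle [ 473.141 -234.409  106.   ]
[521.873 -61.639  12.   ]
[430.178 -78.691  12.   ]
[array([522.173, -60.507,  12.   ]), array([425.553, -76.893,  12.   ])]
tool dx dy 13.5607633328364 16.650400633839443
```

Emit:
apply_moves --series "0.6 0.7 0.8 0 0 -0.005 -1; 0.76 0.97 1.6 0 0 0 -0.5; 0 0 2.2 0 0 0 -0.3; 0 0 2.2 0 0 0 0; 0 0 2 0 0 0 0; 0 0 1.6 0 0 0 0; 0 0 1.1 0 0 0 0; 0 0 0.6 0 0 0 0; 0 0 0.28 0 0 0 0; 0 0 0 0 0 0 0.3"

```text
clock: 2.7
eef_pos: [473.8, -233.8, 103.9]
tcp_rot: [-3.141, 0.0, 0.389]
contact_force: [-0.1, -0.7, 0.3]
opening: 0.371
```

Emit:
apply_moves --series "0 0 0 0 0 0 0.5; 0 0 0 0 0 0 1; 0 0 0 0 0 0 1; 0 0 0 0 0 0 1; 0 0 0 0 0 0 1; 0 0 0 0 0 0 1; 0 0 0 0 0 0 1; 0 0 0 0 0 0 1; 0 0 0 0 0 0 1; 0 0 0 0 0 0 1"

```text
clock: 3.53
eef_pos: [474.3, -233.8, 105.0]
tcp_rot: [3.14, -0.001, 0.389]
contact_force: [-2.0, 0.8, 7.0]
opening: 0.142
```

Emit:
apply_moves --series "0 0 -0.5 0 0 0 1; 0 0 -1.3 0 0 0 1; 0 0 -2 0 0 0 1; 0 0 -2.2 0 0 0 1; -0.8 -0.23 -2 0 0 0.036 1; -1.6 -0.46 -1.6 0 0 0.037 1; -2 -0.57 -1 0 0 0.037 1; -2 -0.57 -0.6 0 0 0.037 1; -1.6 -0.46 0 0 0 0.036 1; -0.65 -0.19 0 0 0 0.036 1"

```text
clock: 4.37
eef_pos: [381.6, -234.8, 216.6]
tcp_rot: [-3.141, 0.001, 0.168]
contact_force: [0.5, 0.8, -3.1]
opening: 0.137
```

Emit:
apply_moves --series "0.2 -1 0 0 0 0 1; 0.41 -2 0 0 0 0 1; 0.62 -3 0 0 0 0 1; 0.72 -3.5 0 0 0 0 1; 0.72 -3.5 0 0 0 0 1; 0.72 -3.5 0 0 0 0 1; 0.62 -3 0 0 0 0 1; 0.45 -2.2 0 0 0 0 1; 0.27 -1.3 0 0 0 0 1; 0.14 -0.7 0 0 0 0 1"

```text
clock: 5.2
eef_pos: [391.7, 8.7, 216.3]
tcp_rot: [-3.141, -0.0, 0.173]
contact_force: [1.3, 0.9, -2.9]
opening: 0.144
```

Emit:
apply_moves --series "0 0 0 0 0 0 1; 0 0 0 0 0 0 1; 0 0 0 0 0 0 1; 0 0 0 0 0 0 1; 0 0 0 0 0 0 1; 0 0 0 0 0 0 1; 0 0 0 0 0 0 1; 0 0 0 0 0 0 1; 0 0 0 0 0 0 1; 0 0 0 0 0 0 1"

```text
clock: 6.03
eef_pos: [391.9, 6.4, 216.2]
tcp_rot: [3.142, -0.0, 0.17]
contact_force: [-0.0, -0.3, -2.3]
opening: 0.142
```

Run:
```python
from h import *
s=r.sense();c=r.camera_info("wrist");im=r.grab_frame("wrist");sc=r.grab_frame("scene")
np.savez("w2.npz",K=c["K"],E=c["extrinsics"],p=s["eef_pos"],a=s["tcp_rot"]);cv2.imwrite("pics/w2.png",im);cv2.imwrite("pics/s2.png",sc);print(s)
cv2.imwrite("pics/w2b.png",cv2.resize(im,(800,500),interpolation=cv2.INTER_CUBIC))
```

```text
{'clock': 6.0333, 'qpos': array([ 1.26231543e-02, -9.45695821e-03,  2.10902679e+00,  9.20839528e-06,
        1.04195645e+00,  1.41369562e+00]), 'qvel': array([ 3.02242469e-03,  3.35380629e-05, -3.12341888e-04,  1.02070825e-04,
       -1.65582249e-03,  1.25701884e-03]), 'joint_efforts': array([-6.72137621e-02, -3.18656552e+01, -3.25931346e+01, -2.47515680e-03,
        3.75263971e-05, -1.03832692e-03]), 'eef_pos': array([391.88027651,   6.44989857, 216.2022878 ]), 'tcp_rot': array([ 3.14159012e+00, -6.67987361e-05,  1.69719215e-01]), 'contact_force': array([-0.04980067, -0.29464611, -2.28104692]), 'wrist_torque': array([0.02909801, 0.00106864, 0.02712303]), 'opening': 0.14247851917968618}
```

View pics/w2b.png

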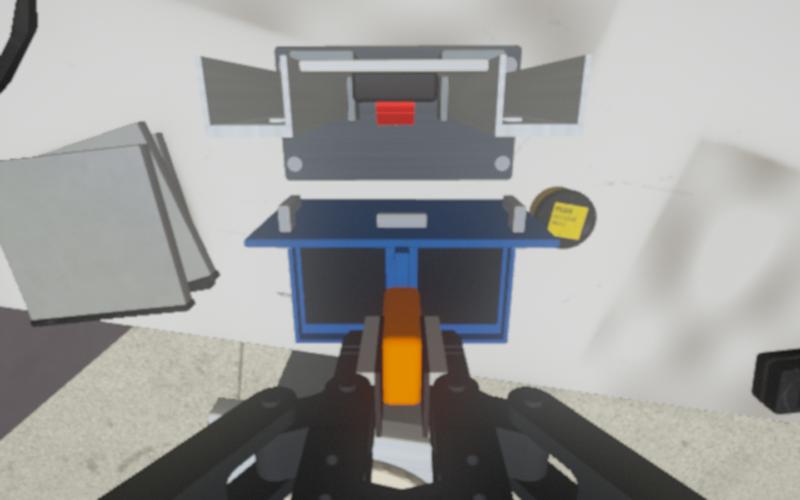

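Run:
```python
import cv2
a=cv2.imread("pics/w2.png")
cv2.imwrite("pics/w2c.png",cv2.resize(a[30:205,155:480],None,fx=2.4,fy=2.4,interpolation=cv2.INTER_CUBIC))
```

```text
(no output)
```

View pics/w2c.png

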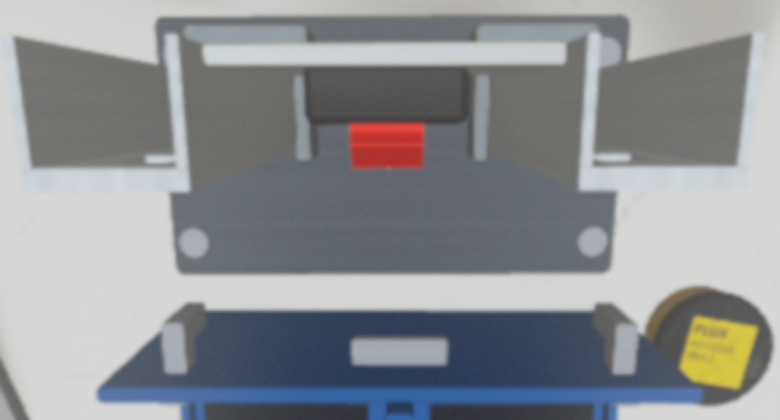

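```bash
cat > fit3.py <<'E'
from h import *
from scipy.optimize import least_squares
from scipy.spatial.transform import Rotation as R
np.set_printoptions(precision=2,suppress=True)
d=np.load("w2.npz");K=d["K"];E=np.linalg.inv(d["E"])
C=lambda u:np.array([155+u[0]/2.4,30+u[1]/2.4])
def pj(P): q=K@(E@np.append(P,1))[:3];return q[:2]/q[2]
def W(p,P): return np.array(p[:3])+R.from_euler("xyz",[p[5] if len(p)>5 else 0,p[4] if len(p)>4 else 0,p[3]]).apply(P)
le=[((50,65,78),(103,387)),((50,-65,78),(700,389)),((46,65,78),(99,401)),((46,-65,78),(704,403)),
((61.5,50,68),(176,322)),((61.5,-50,68),(621,322)),((50,50,68),(175,373)),((50,-50,68),(625,373)),
((56,11,60),(351,338)),((56,-11,60),(448,338)),((50,11,60),(351,366)),((50,-11,60),(448,366))]
f=lambda p:np.concatenate([pj(W(p,P))-C(u) for P,u in le])
l=least_squares(f,[371,4,111,.17,0,0],loss="soft_l1").x;print("ledge",l,R.from_euler('z',l[3]).as_euler('xyz'));print(f(l).reshape(-1,2).T)
st=[((0,65,186),(22,190)),((0,35,186),(190,191)),((0,-35,186),(578,191)),((0,-65,186),(747,189)),((4,65,186),(30,167)),((4,-65,186),(741,166))]
g=lambda p:np.concatenate([pj(W([p[0],p[1],p[3],p[2]],P))-C(u) for P,u in st])
s=least_squares(g,[460,20,.17,10],loss="soft_l1").x;print("stand tops",s);print(g(s).reshape(-1,2).T)
ba=[((-50,90,12),(178,272)),((-50,-90,12),(612,272)),((48,90,12),(155,16)),((48,-90,12),(631,16))]
h=lambda p:np.concatenate([pj(W([p[0],p[1],0,p[2]],P))-C(u) for P,u in ba])
b=least_squares(h,[460,20,.17]).x;print("base",b);print(h(b).reshape(-1,2).T)
print("in stand frame: ledge origin", R.from_euler("z",-s[2]).apply(l[:3]-[s[0],s[1],s[3]]), "dyaw",l[3]-s[2])
E
python3 fit3.py
```

```text
ledge [368.17  -2.14 110.19   0.18   0.03  -0.06] [0.   0.   0.18]
[[-2.05  1.5   0.5  -0.88 -0.52  1.81  1.78 -1.23  0.36 -0.67  0.68 -0.7 ]
 [-1.03 -1.29  0.43  0.47  0.59  0.22 -0.06  0.2   0.57  0.53 -0.7  -0.67]]
stand tops [460.06  20.68   0.17  16.35]
[[ 1.23  0.31 -0.18 -1.54 -3.42  2.15]
 [ 0.16 -0.34 -0.54  0.2   0.21  0.25]]
base [460.36  19.84   0.17]
[[-1.29  0.76 -1.06  1.54]
 [ 1.43  1.17 -0.76 -1.04]]
in stand frame: ledge origin [-94.44  -6.81  93.84] dyaw 0.012483364547529963
```

```bash
cat >> fit3.py <<'E'
for n in (4,5):
    l=least_squares(f,[371,4,111,.17,0][:n],loss="soft_l1").x
    print(n,"ledge",l,"in stand",R.from_euler("z",-s[2]).apply(l[:3]-[s[0],s[1],s[3]]),"cost",np.sum(f(l)**2))
    c=W(l,(61.5,0,58));print("claws in stand",R.from_euler("z",-s[2]).apply(c-[s[0],s[1],s[3]]),"dyaw",l[3]-s[2])
E
python3 fit3.py | tail -4
```

```text
4 ledge [369.41   2.2  108.02   0.17] in stand [-92.48  -2.75  91.67] cost 25.14817397963118
claws in stand [-30.98  -2.92 149.67] dyaw -0.002759161552463224
5 ledge [367.46   1.86 109.55   0.17   0.03] in stand [-94.46  -2.75  93.2 ] cost 23.835540404585497
claws in stand [-31.3   -2.92 149.39] dyaw -0.002707207756280555
```

```bash
cat >> fit3.py <<'E'
print("----")
def cmp(l):
    print("pose",np.array(l)); print((f(l)*2.4).reshape(-1,2).round(0).T)
    for P,u in(((7,7,128),(384,404)),((7,-7,128),(420,404)),((33,7,128),(384,336)),((33,-7,128),(420,336)),((-38,65,12),(296,342)),((-38,-65,12),(508,342))): print(P,pj(W(l,P))*1.25-u)
o=np.array([391.88,6.45])-20.9*np.array([np.cos(.17),np.sin(.17)])
cmp([o[0],o[1],111.2,.17]); cmp([o[0],o[1],111.2,.17,.03]); cmp([369.41,2.2,108.02,.17])
E
python3 fit3.py | sed -n '/----/,$p'
```

```text
----
pose [371.28   2.91 111.2    0.17]
[[-14.   6.  -7.   0.  -8.   7.  -3.  -2.  -1.  -2.  -1.  -2.]
 [ -5.  -7.  -1.  -3.  -4.  -4.  -4.  -4.  -5.  -4.  -7.  -7.]]
(7, 7, 128) [-4.27  2.3 ]
(7, -7, 128) [2.22 2.29]
(33, 7, 128) [-5.55  0.65]
(33, -7, 128) [3.5  0.65]
(-38, 65, 12) [-1.84  0.36]
(-38, -65, 12) [-0.07  0.34]
pose [371.28   2.91 111.2    0.17   0.03]
[[-12.   5.  -6.  -1.  -7.   5.  -2.  -3.  -1.  -2.  -0.  -3.]
 [-18. -20. -13. -15. -15. -15. -15. -15. -14. -14. -16. -16.]]
(7, 7, 128) [-4.41 -8.  ]
(7, -7, 128) [ 2.36 -8.  ]
(33, 7, 128) [ -5.59 -11.96]
(33, -7, 128) [  3.54 -11.96]
(-38, 65, 12) [-2.31  0.79]
(-38, -65, 12) [0.4  0.78]
pose [369.41   2.2  108.02   0.17]
[[-6.  2.  0. -4. -2.  4.  3. -4.  1. -1.  2. -2.]
 [-1. -3.  3.  1.  1.  1. -0.  0.  0.  0. -3. -3.]]
(7, 7, 128) [-2.6   0.94]
(7, -7, 128) [2.86 0.94]
(33, 7, 128) [-3.76  1.  ]
(33, -7, 128) [4.14 1.  ]
(-38, 65, 12) [0.21 0.46]
(-38, -65, 12) [-0.86  0.45]
```

Emit:
apply_moves --series "0.2 -0.1 -0.1 0 0 -0.003 1; 0.4 -0.1 -0.1 0 0 0 1; 0.5 -0.09 -0.1 0 0 0 1; 0.5 0 0 0 0 0 1; 0.4 0 0 0 0 0 1; 0.2 0 0 0 0 0 1; 0.1 0 0 0 0 0 1; 0 0 0 0 0 0 1; 0 0 0 0 0 0 1; 0 0 0 0 0 0 1"

```text
clock: 6.97
eef_pos: [413.8, 13.3, 219.1]
tcp_rot: [-3.142, 0.0, 0.173]
contact_force: [0.9, -0.4, -2.1]
opening: 0.141
```

Run:
```python
from h import *
s=r.sense();c=r.camera_info("wrist");im=r.grab_frame("wrist");sc=r.grab_frame("scene");cv2.imwrite("pics/s3.png",sc)
np.savez("w3.npz",K=c["K"],E=c["extrinsics"],p=s["eef_pos"],a=s["tcp_rot"]);cv2.imwrite("pics/w3.png",im);print(s["clock"],s["eef_pos"],s["tcp_rot"],s["contact_force"],s["wrist_torque"])
A=cv2.resize(im[30:205,155:480],None,fx=2.4,fy=2.4,interpolation=cv2.INTER_CUBIC)
B=cv2.resize(sc[200:280,275:380],None,fx=2.25,fy=2.25,interpolation=cv2.INTER_CUBIC)
cv2.imwrite("pics/w3c.png",np.vstack([A,cv2.copyMakeBorder(B,0,0,0,780-B.shape[1],0)])[:600])
```

```text
6.9667 [413.77310008  13.26203582 219.09548989] [-3.14155754e+00  3.22013545e-04  1.72751212e-01] [ 0.87303911 -0.44511351 -2.13624566] [0.04459371 0.02779732 0.02879859]
```

View pics/w3c.png

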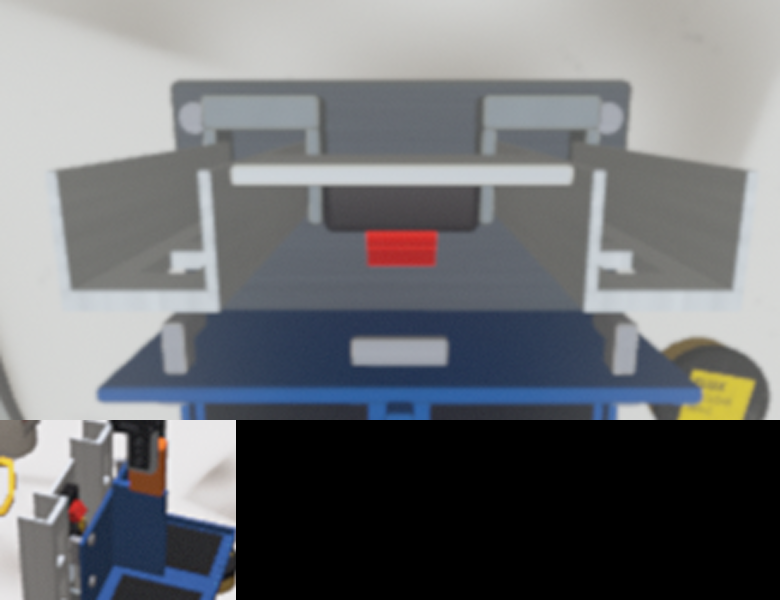

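Emit:
apply_moves --series "0.2 0 0 0 0 0 1; 0.2 0 0 0 0 0 1; 0.15 0 0 0 0 0 1; 0.15 0 0 0 0 0 1; 0.1 0 0 0 0 0 1; 0.1 0 0 0 0 0 1; 0.1 0 0 0 0 0 1; 0.1 0 0 0 0 0 1; 0 0 0 0 0 0 1; 0 0 0 0 0 0 1"

```text
clock: 7.9
eef_pos: [424.9, 15.2, 219.2]
tcp_rot: [-3.142, 0.0, 0.173]
contact_force: [0.3, -0.9, -2.9]
opening: 0.146
```

Emit:
apply_moves --series "0.1 0 0 0 0 0 1; 0.1 0 0 0 0 0 1; 0.1 0 0 0 0 0 1; 0.1 0 0 0 0 0 1; 0.1 0 0 0 0 0 1; 0 0 0 0 0 0 1; 0 0 0 0 0 0 1; 0 0 0 0 0 0 1; 0 0 0 0 0 0 1; 0 0 0 0 0 0 1"

```text
clock: 8.73
eef_pos: [429.7, 16.0, 219.2]
tcp_rot: [3.142, 0.0, 0.173]
contact_force: [0.1, -0.4, -2.6]
opening: 0.139
```

Emit:
apply_moves --series "0.1 0 0 0 0 0 1; 0.1 0 0 0 0 0 1; 0.1 0 0 0 0 0 1; 0 0 0 0 0 0 1; 0 0 0 0 0 0 1; 0 0 0 0 0 0 1; 0 0 0 0 0 0 1; 0 0 0 0 0 0 1; 0 0 0 0 0 0 1; 0 0 0 0 0 0 1"

```text
clock: 9.57
eef_pos: [432.7, 16.6, 219.2]
tcp_rot: [-3.142, 0.0, 0.173]
contact_force: [-1.2, 0.2, -2.4]
opening: 0.145
```

Emit:
apply_moves --series "0.05 0 0 0 0 0 1; 0.05 0 0 0 0 0 1; 0.05 0 0 0 0 0 1; 0 0 0 0 0 0 1; 0 0 0 0 0 0 1; 0 0 0 0 0 0 1; 0 0 0 0 0 0 1; 0 0 0 0 0 0 1; 0 0 0 0 0 0 1; 0 0 0 0 0 0 1"

```text
clock: 10.4
eef_pos: [433.0, 16.7, 218.9]
tcp_rot: [-3.141, 0.003, 0.173]
contact_force: [-5.8, -0.6, 0.6]
opening: 0.143
```

Emit:
apply_moves --series "-0.06 0 0 0 0 0 1; -0.06 0 0 0 0 0 1; 0 0 0.1 0 0 0 1; 0 0 0.1 0 0 0 1; 0 0 0.1 0 0 0 1; 0 0 0.1 0 0 0 1; 0 0 0 0 0 0 1; 0 0 0 0 0 0 1; 0 0 0 0 0 0 1; 0 0 0 0 0 0 1"

```text
clock: 11.23
eef_pos: [432.9, 16.6, 215.0]
tcp_rot: [-3.142, 0.0, 0.173]
contact_force: [-3.4, 0.3, -2.9]
opening: 0.137
```

Emit:
apply_moves --series "0 0 0.1 0 0 0 1; 0 0 0.1 0 0 0 1; 0 0 0.1 0 0 0 1; 0 0 0.1 0 0 0 1; 0 0 0.1 0 0 0 1; 0 0 0 0 0 0 1; 0 0 0 0 0 0 1; 0 0 0 0 0 0 1; 0 0 0 0 0 0 1; 0 0 0 0 0 0 1"

```text
clock: 12.07
eef_pos: [432.8, 16.6, 210.4]
tcp_rot: [-3.142, 0.0, 0.173]
contact_force: [-5.9, -0.6, 1.4]
opening: 0.141
```

Emit:
apply_moves --series "0 0 0.1 0 0 0 1; 0 0 0.1 0 0 0 1; 0 0 0.1 0 0 0 1; 0 0 0.1 0 0 0 1; 0 0 0 0 0 0 1; 0 0 0 0 0 0 1; 0 0 0 0 0 0 1; 0 0 0 0 0 0 1; 0 0 0 0 0 0 1; 0 0 0 0 0 0 1"

```text
clock: 12.9
eef_pos: [432.5, 16.5, 206.0]
tcp_rot: [-3.142, 0.001, 0.173]
contact_force: [-5.3, -0.7, -2.3]
opening: 0.144
```

Emit:
apply_moves --series "0 0 0.1 0 0 0 1; 0 0 0.1 0 0 0 1; 0 0 0 0 0 0 1; 0 0 0 0 0 0 1; 0 0 0 0 0 0 1; 0 0 0 0 0 0 1; 0 0 0 0 0 0 1; 0 0 0 0 0 0 1; 0 0 0 0 0 0 1; 0 0 0 0 0 0 1"

```text
clock: 13.73
eef_pos: [433.0, 16.6, 204.1]
tcp_rot: [-3.142, 0.0, 0.173]
contact_force: [-2.1, -1.8, -8.3]
opening: 0.14
```

Run:
```python
from h import *
s=r.sense();im=r.grab_frame("wrist");sc=r.grab_frame("scene");print(s["clock"],s["eef_pos"],s["tcp_rot"],s["contact_force"],s["wrist_torque"])
A=cv2.resize(im[60:205,155:480],None,fx=2.4,fy=2.4,interpolation=cv2.INTER_CUBIC)
B=cv2.resize(sc[195:270,270:400],None,fx=3.3,fy=3.3,interpolation=cv2.INTER_CUBIC)
cv2.imwrite("pics/w4c.png",np.vstack([A,cv2.copyMakeBorder(B,0,0,0,780-B.shape[1],0)])[:600])
```

```text
13.7333 [432.9627419   16.61800338 204.0569553 ] [-3.14158895e+00  1.83084445e-04  1.72826851e-01] [-2.09217418 -1.81583018 -8.28170011] [-0.24450947  0.54615707  0.03086566]
```

View pics/w4c.png

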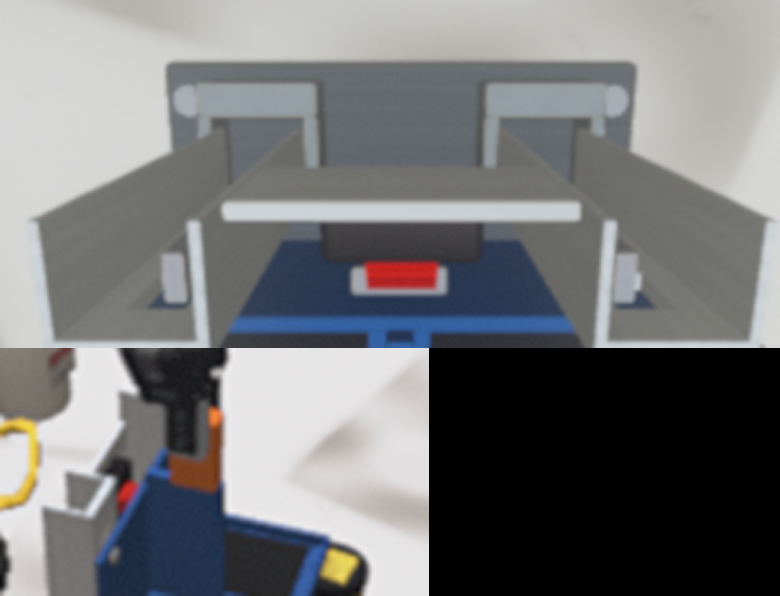

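Emit:
apply_moves --series "0 0 0.05 0 0 0 1; 0 0 0.05 0 0 0 1; 0 0 0 0 0 0 1; 0 0 0 0 0 0 1; 0 0 0 0 0 0 1; 0 0 0 0 0 0 1; 0 0 0 0 0 0 1; 0 0 0 0 0 0 1; 0 0 0 0 0 0 1; 0 0 0 0 0 0 1"

```text
clock: 14.67
eef_pos: [432.9, 16.6, 203.6]
tcp_rot: [-3.142, 0.0, 0.173]
contact_force: [-4.4, -2.1, -1.0]
opening: 0.145
```

Emit:
apply_moves --series "0 0 0.05 0 0 0 1; 0 0 0.05 0 0 0 1; 0 0 0 0 0 0 1; 0 0 0 0 0 0 1; 0 0 0 0 0 0 1; 0 0 0 0 0 0 1; 0 0 0 0 0 0 1; 0 0 0 0 0 0 1; 0 0 0 0 0 0 1; 0 0 0 0 0 0 1"

```text
clock: 15.5
eef_pos: [432.9, 16.6, 203.0]
tcp_rot: [-3.142, 0.0, 0.173]
contact_force: [-6.4, -0.3, 3.4]
opening: 0.145
```

Emit:
apply_moves --series "0 0 0.05 0 0 0 1; 0 0 0.05 0 0 0 1; 0 0 0.05 0 0 0 1; 0 0 0 0 0 0 1; 0 0 0 0 0 0 1; 0 0 0 0 0 0 1; 0 0 0 0 0 0 1; 0 0 0 0 0 0 1; 0 0 0 0 0 0 1; 0 0 0 0 0 0 1"

```text
clock: 16.33
eef_pos: [432.8, 16.6, 202.6]
tcp_rot: [-3.142, 0.0, 0.173]
contact_force: [-13.4, -1.6, 19.9]
opening: 0.142
```

Run:
```python
from h import *
s=r.sense();im=r.grab_frame("wrist");print(s["clock"],s["eef_pos"],s["tcp_rot"],s["contact_force"],s["wrist_torque"])
cv2.imwrite("pics/w5c.png",cv2.resize(im[130:210,240:400],None,fx=4,fy=4,interpolation=cv2.INTER_CUBIC))
```

```text
16.3333 [432.77882506  16.61233607 202.57004409] [-3.14159021e+00  1.26024609e-04  1.72822523e-01] [-13.35898301  -1.62560452  19.87283462] [-0.2932397   2.27180297  0.12414345]
```

View pics/w5c.png

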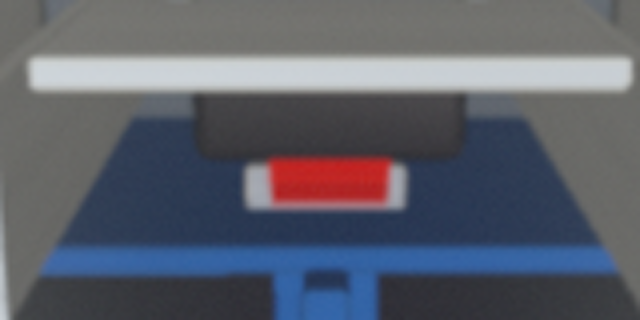

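Emit:
apply_moves --series "0 0 -0.05 0 0 0 1; 0 0 -0.05 0 0 0 1; 0 0 -0.05 0 0 0 1; 0 0 -0.05 0 0 0 1; 0 0 -0.05 0 0 0 1; 0 0 -0.05 0 0 0 1; 0 0 0 0 0 0 1; 0 0 0 0 0 0 1; 0 0 0 0 0 0 1; 0 0 0 0 0 0 1"

```text
clock: 17.22
eef_pos: [432.9, 16.6, 203.9]
tcp_rot: [-3.141, 0.0, 0.173]
contact_force: [-5.2, -0.5, -0.8]
opening: 0.144
```

Emit:
apply_moves --series "0 0 -0.05 0 0 0 1; 0 0 -0.05 0 0 0 1; 0 0 0 0 0 0 1; 0 0 0 0 0 0 1; 0 0 0 0 0 0 1; 0 0 0 0 0 0 1; 0 0 0 0 0 0 1; 0 0 0 0 0 0 1; 0 0 0 0 0 0 1; 0 0 0 0 0 0 1"

```text
clock: 18.05
eef_pos: [433.0, 16.7, 204.4]
tcp_rot: [-3.141, 0.0, 0.173]
contact_force: [3.5, 0.8, -22.4]
opening: 0.144
```

Emit:
apply_moves --series "0 0 0.05 0 0 0 1; 0 0 0.05 0 0 0 1; 0 0 0.03 0 0 0 1; 0 0 0 0 0 0 1; 0 0 0 0 0 0 1; 0 0 0 0 0 0 0.6; 0 0 0 0 0 0 0.2; 0 0 0 0 0 0 0; 0 0 0 0 0 0 0; 0 0 0 0 0 0 0"

```text
clock: 18.88
eef_pos: [433.7, 16.7, 203.9]
tcp_rot: [3.141, -0.002, 0.173]
contact_force: [-0.4, -0.9, 0.8]
opening: 0.498
```

Emit:
apply_moves --series "0 0 -0.3 0 0 0 0; 0 0 -0.8 0 0 0 0; 0 0 -1.5 0 0 0 0; 0 0 -2 0 0 0 0; 0 0 -2 0 0 0 0; 0 0 -2 0 0 0 0; 0 0 -1.5 0 0 0 0; 0 0 -0.8 0 0 0 0; 0 0 -0.3 0 0 0 0; 0 0 0 0 0 0 0"

```text
clock: 19.72
eef_pos: [433.2, 16.6, 315.9]
tcp_rot: [3.141, -0.001, 0.173]
contact_force: [-0.6, -0.1, -0.2]
opening: 0.502
```

Run:
```python
from h import *
s=r.sense();im=r.grab_frame("wrist");sc=r.grab_frame("scene");print(s["clock"],s["eef_pos"],s["contact_force"],s["opening"])
A=cv2.resize(im[40:260,160:480],None,fx=1.8,fy=1.8,interpolation=cv2.INTER_CUBIC)
B=cv2.resize(sc[190:275,270:400],None,fx=2.2,fy=2.2,interpolation=cv2.INTER_CUBIC)
cv2.imwrite("pics/f.png",np.vstack([A,cv2.copyMakeBorder(B,0,0,0,A.shape[1]-B.shape[1],0)])[:600])
```

```text
19.7167 [433.22007705  16.62207563 315.91500418] [-0.61091658 -0.1299736  -0.23309917] 0.502333662946637
```

View pics/f.png

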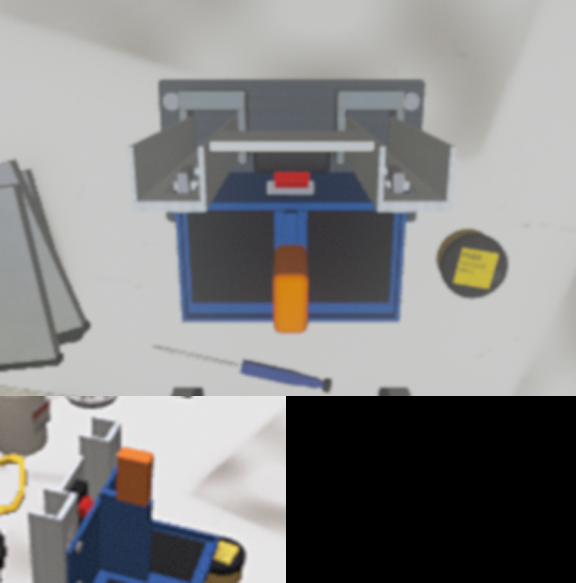

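The final view shows the ledge hanging level, both claws inside the uprights at (183,183) and (398,183). The red catch is over the tooth at (291,180), and the gripper is clear above.

```bash
python3 -c "
from rig import r
print(r.sign_off())"
```

```text
the job is handed in; nothing more can be done
None
```

The ledge is hanging on the top slots of both uprights, locked by the red catch, and the job is handed in at about 19.8 s. The gripper is open and about 11 cm above it.

**What I did:**
- I gripped the ledge by its orange handle and carried it to the stand. The camera put the uprights about 16 to 17.7 mm above nominal.
- I eased the claws into the slots until the back face touched, at about 6 N.
- I then lowered the ledge in small steps until the resistance rose sharply. The wrist read 20 N up and 13 N sideways, below the 40 N limit.

**Last checks:**
- **Lock:** before letting go, I pulled up gently. The ledge held against 22 N, so the catch is locked.
- **Final pictures:** after letting go, they show the ledge level, both claws inside the uprights and the catch over the tooth. The flux tub looks undisturbed; I didn't recheck the drive case, dish and bottle.
- **Height:** home came out about 17.6 mm above nominal. That matches the upper end of the camera estimate; my first fit gave 16.4 mm.
- **Not seen:** the yellow pin was not visible, so I am judging the lock from the catch's position and the pull test. I read forces only at the end of each move, so brief peaks in between would not show.

I viewed 11 pictures, one over the budget of 10.

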